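# Show the mark under a sampling column to the camera with an inspection mirror

### The job

Pick the inspection mirror off its rest by its black handle, gripping gently (never more than 25 N, fingers off the mirror head), and hold it below the column at the viewing spot, 160 mm straight under the plug, angled so that the small camera sees the cross on the underside of the plug reflected in the middle of the mirror. Finish while still holding the mirror in the air, steady at that angle. Do not bump the column or its camera, and leave the beaker, bottle and fitting where they are.

Things in the scene. Friction and masses are not known exactly. Their poses are not given: they have to be found in the camera images.
- mirror: Loose inspection mirror, 0.15 to 0.25 kg. Black square handle 18 x 18 mm, x -100 to 70 mm; tail weight to x -122; 8 mm steel shaft to x 154; round flat head, 56 mm, centred at x 180. Origin: handle's underside at the balance point. x towards the head, z out of the reflecting face, which is parallel to the handle. Starts face up on the rest, underside 42 mm above the table.
- handle (a point): Middle of the handle's section at the balance point, 9 mm above the mirror's origin: the place to grip, across y (18 mm wide). More than 25 N of grip on a finger is a failure.
- mirror_head: Mirror head, a disc 56 mm in diameter, 5.5 mm thick, rigidly part of the mirror; only its upper face reflects. Origin: centre of the reflecting face, at (180, 0, 12) mm in the mirror's axes; axes parallel to the mirror's, z out of the face. The fingers must not touch it.
- rest: Fixed grey rest, base 170 x 70 x 6 mm. Two upright blocks, 12 mm along x, 36 mm wide, at x = -70 and +58 mm, carry the handle at 42 mm height, with lips beside it up to 50 mm; between the blocks the handle is free for 116 mm. Origin at table level under the mirror's starting origin; x along the handle.
- column: Fixed vertical column, sight glass at its top (68 mm flanges, 430 to 536 mm high), on a 30 mm aluminium post 540 mm tall, 200 mm away along its +x, foot 110 x 120 x 10 mm under the post, arm at 405 mm height. Lower end: white plug, 34 mm in diameter, underside 300 mm up; free space below. Origin: on the table straight below the plug; x towards the post, z up.
- mark (a point): Centre of the 20 mm cross on the plug's underside, 300 mm above the table on the column's axis, facing straight down.
- camera_arm (a joint): Angle (rad) of the stiff camera bracket round the column's axis: 0 = camera towards the column's +x (the post), positive = counter-clockwise from above. Between -1.75 and -0.95: the camera is to the right of the column seen from the robot. Must not be moved.
- lens (a point): Centre of the camera's lens, 119 mm from the column's axis, 247 mm above the table, looking 42 degrees below level straight at the viewing spot, 160 mm away. Small grey camera (42 x 42 x 48 mm, black barrel 28 mm in diameter, 34 mm long) reaching 82 mm back from the lens, hung from a bracket at 350 to 370 mm height.
- view_spot (a point): The viewing spot, a point in the air on the column's axis, 140 mm above the table: 160 mm straight below the mark and 160 mm from the lens. The centre of the mirror's face belongs here (within 25 mm).
- aim (a point): Point in the air midway between lens and mark. With the mirror at the viewing spot the camera sees the mark when the normal from the centre of the face passes through this point (within 14 mm in the mirror's x and y): 24 degrees from vertical, leaning to the camera. The turn about the normal is free.
- beaker: Clear open beaker, 72 mm in diameter, 95 mm tall; origin under its centre. Leave it alone.
- bottle: White plastic bottle, 56 mm in diameter, 150 mm tall; origin under its centre. Leave it alone.
- fitting: Small round brass fitting, 32 mm in diameter, 34 mm tall; origin under its centre. Leave it alone.
Mind the look-alikes: they are no part of the job. Leave any blue or green look-alike of the rest alone.

How it is judged:
By the outcome, as a careful person would: the job done as asked, in the order asked, and still so for the second after the job is handed in, while the arm keeps its last pose, push and grip.
It also fails if it takes over 38 s, if anything falls off the work surface, if the arm or the gripper's body presses on something with over 40 N, if the wrist force passes 120 N, or if a joint passes its speed limit or range.

### The arm

A 7-joint arm with a two-finger parallel gripper is mounted at the origin on the work surface. World frame = base frame: x ahead of the robot, y to its left, z up, the work surface at z = 0. Lengths are in m, angles in rad, forces in N, time in s.
With the tool pointing down it reaches from about 0.425 to 0.875 m from the base axis. Payload 9.9 kg.
Tool frame: the origin (TCP) lies at the very end of the fingers, on their centre line; the grasp point (between the pads) lies 19 mm behind it; z points along the fingers, x is the direction in which the jaws open and shut, and the axes are right-handed (so a half turn about z gives the same grasp; the last joint's range is limited). The gripper opens to 85 mm and grips with 20 to 120 N. Pads are 22 mm wide; open, the fingers measure 114 mm over their backs; the gripper's body (76 mm by 85 mm) begins 54 mm behind the grasp point. The pads swing forward as they close: fully open they stand 13 mm farther back than shut.
Start: joints at [-1.322, 0.576, 0.025, 1.437, -0.015, 1.129, -0.057], TCP at [0.221, 0.638, 0.231] pointing down, gripper open.
Joint ranges: [-2.76, 2.76], [-0.34, 2.15], [-1.52, 1.57], [0.19, 2.46], [-1.09, 4.23], [0.17, 1.99], [-2.82, 2.82]. Speed limits (rad/s): [2.22, 2.22, 3.01, 3.01, 3.14, 3.14, 3.14].

### API

Orientations are given as [roll, pitch, yaw] about the fixed x, y, z axes, in that order (R = Rz(yaw) Ry(pitch) Rx(roll)).
In Python, from station import ctrl, read_camera, ticket gives the robot as it stands.
- The arm moves only by the tool apply_moves, never from a script. Its argument "targets" is text: rows parted by semicolons, each of 5 numbers parted by spaces: the finger opening in mm, from 0 to 85.4, then the shift along the tool's x, y, z in mm, then the turn about the tool's z in degrees. A call has 1 to 5 rows; each row is the pose to reach, as a shift and turn from the pose commanded when the call began, along the tool's axes at that moment; what a row does not reach only later rows make up. A row lasts 1/8 s, in which the tool goes at most 62.5 mm and 10.7 degrees, less where a joint would pass 70% of its speed; a pose out of reach is approached as far as the arm can. A call with a gripper value outside its range is refused whole. The fingers move at their own pace and stop on an object; "force" is the grip in N (left out, the last holds). Time passes only in rows, so rows that repeat a pose let the fingers close. It gives the time, the measured TCP pose, the force and the opening at its end, in the units of the state.
- ctrl.state(): the state, without advancing time (a new reading comes with each control period).
- read_camera(name): name is "scene" or "top" or "wrist"; returns a dict with "pixels" (400x640x3 uint8, red, green, blue), "z_map" (400x640 float32, m along the optical axis (not along the pixel's ray), 0 where there is no reading), "fx", "fy", "cx", "cy" (pixels), "T" (4x4, takes a point from camera to world coordinates). Camera axes: x right, y down, z forward; pixel columns grow to the right and rows downward; lengths in m; the calibration is good to about 2 mm. A picture is of the moment at which its call begins.
- ticket.job_done(): hands the job in, once; it reports no verdict.
The state is a dict: "time_s": time; "q": joint angles; "joint_vel": joint speeds; "joint_efforts": joint torques, N m; "ee_pos": TCP position; "ee_rot": TCP orientation; "force": force on the tool from outside, world axes, zero at the start; "torque": the same for the moment, N m; "gripper_width": finger opening in m.
Only numpy, scipy, OpenCV 4.12 (cv2) and the standard library are available. Lean on these libraries where they do the work, as an engineer would, in place of code of your own. Each camera call takes 0.05 s, during which the arm holds its last target. There are 200 camera calls.

## Working session

There is one attempt and no reset: what is moved stays moved. The work goes in short steps, Python scripts to look and compute and a tool call to move; the robot and the scene stay as the last step left them, time stands still between calls to the robot, and variables do not carry over. Pictures are saved under pics/ and viewed, about 8 in all and at most 12, crops included, and the job is handed in when it is done.

Besides the shell and the picture viewer there is one more tool, called after ">>>" by a JSON object that holds its "name" and its "arguments", one argument or row to a line. apply_moves: Moves the arm, as the interface text tells. Its arguments: {"type":"object","properties":{"targets":{"type":"string"},"force":{"type":"number"}},"required":["targets"]}

```bash
mkdir -p pics; ls; python3 - <<'E'
from station import ctrl, read_camera
import cv2,numpy as np
print(ctrl.state())
for n in ["scene","top"]:
    d=read_camera(n); cv2.imwrite(f"pics/{n}0.png",d["pixels"][:,:,::-1]); np.savez(f"pics/{n}0.npz",**d)
    print(n,d["fx"],d["cx"],d["cy"],np.round(d["T"],3).tolist())
E
```

```text
pics
{'time_s': 0.0, 'q': array([-1.32182309,  0.57657596,  0.02484323,  1.43787222, -0.01499684,
        1.12898453, -0.05649379]), 'joint_vel': array([-0.00149238, -0.00171791, -0.00066302, -0.0011304 , -0.0004864 ,
       -0.00178252, -0.00065278]), 'joint_efforts': array([ 9.23115135e-05, -7.65743709e+01,  2.25038834e+00, -2.85981095e+01,
        1.52721803e-02,  1.24335624e-02, -1.24169406e-05]), 'ee_pos': array([0.22035213, 0.63756457, 0.23042579]), 'ee_rot': array([3.14150280e+00, 1.65301037e-03, 1.23806588e+00]), 'force': array([-0.54986458, -0.09458927,  0.19503746]), 'torque': array([-0.0154646 , -0.01418646,  0.03643195]), 'gripper_width': 0.08509079097736243}
scene 448.947089872471 318.24398512483793 198.70534285159863 [[-0.669, 0.433, -0.604, 1.237], [0.743, 0.369, -0.559, 0.572], [-0.019, -0.822, -0.569, 0.8], [0.0, 0.0, 0.0, 1.0]]
top 409.24833205623463 311.73123293913085 202.19091305128416 [[-0.102, -0.971, 0.215, 0.381], [-0.995, 0.098, -0.026, 0.005], [0.004, -0.216, -0.976, 1.21], [0.0, 0.0, 0.0, 1.0]]
```

View pics/scene0.png

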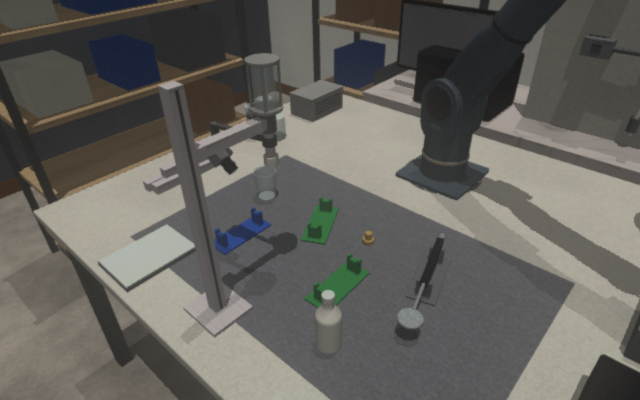

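View pics/top0.png

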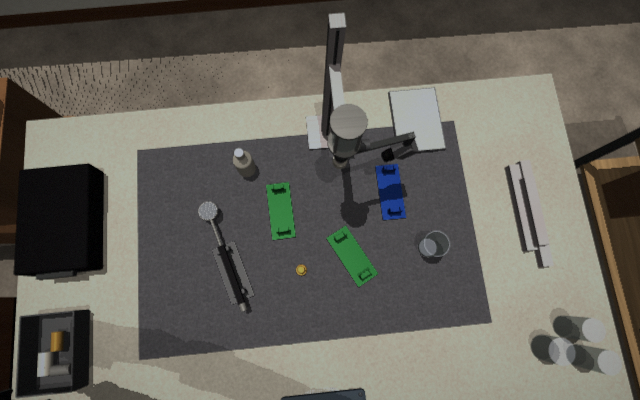

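```bash
cat > h.py <<'E'
import numpy as np,cv2
from station import ctrl,read_camera
def ray(d,u,v):
    r=d["T"][:3,:3]@np.array([(u-d["cx"])/d["fx"],(v-d["cy"])/d["fy"],1.0]); return d["T"][:3,3],r
def onplane(d,u,v,z):
    o,r=ray(d,u,v); return o+r*(z-o[2])/r[2]
def cloud(d):
    h,w=d["z_map"].shape; u,v=np.meshgrid(np.arange(w),np.arange(h)); z=d["z_map"]
    p=np.stack([(u-d["cx"])/d["fx"]*z,(v-d["cy"])/d["fy"]*z,z],-1)
    return p@d["T"][:3,:3].T+d["T"][:3,3]
E
python3 - <<'E'
from h import *
t=dict(np.load("pics/top0.npz")); s=dict(np.load("pics/scene0.npz"))
P=cloud(t)
for u,v in [(208,211),(225,250),(236,280),(243,303),(349,120),(337,20),(389,155),(244,160),(301,270),(435,243),(60,220)]:
    print((u,v),P[v,u].round(3))
a=t["pixels"][180:320,170:270,::-1]; b=t["pixels"][95:185,300:440,::-1]
a=cv2.resize(a,None,fx=4,fy=4,interpolation=cv2.INTER_CUBIC); b=cv2.resize(b,None,fx=4,fy=4,interpolation=cv2.INTER_CUBIC)
c=s["pixels"][40:180,140:300,::-1]; c=cv2.resize(c,None,fx=4,fy=4,interpolation=cv2.INTER_CUBIC)
im=np.zeros((560,400+0,3),np.uint8); im[:560,:400]=a
cv2.imwrite("pics/a.png",im)
cv2.imwrite("pics/b.png",cv2.convertScaleAbs(np.vstack([b[:, :560]]),alpha=1.5))
cv2.imwrite("pics/c.png",cv2.convertScaleAbs(c,alpha=1.5))
E
```

```text
(208, 211) [0.64  0.274 0.053]
(225, 250) [0.381 0.005 1.21 ]
(236, 280) [0.437 0.206 0.053]
(243, 303) [0.373 0.19  0.057]
(349, 120) [ 0.67  -0.093  0.537]
(337, 20) [ 0.87  -0.095  0.539]
(389, 155) [ 0.685 -0.218  0.269]
(244, 160) [0.764 0.153 0.109]
(301, 270) [0.447 0.024 0.034]
(435, 243) [ 0.487 -0.377  0.004]
(60, 220) [0.648 0.677 0.086]
```

View pics/a.png

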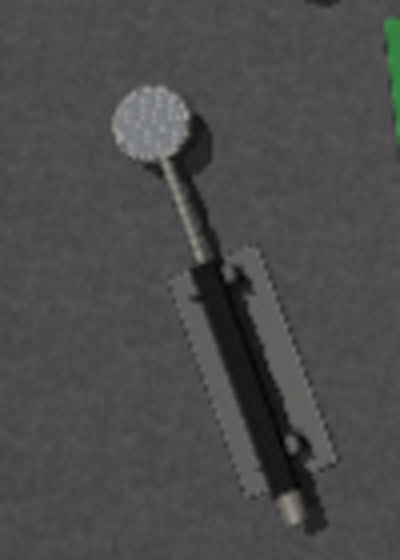

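View pics/b.png

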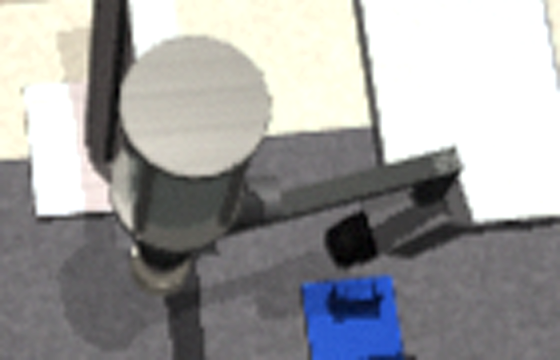

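View pics/c.png

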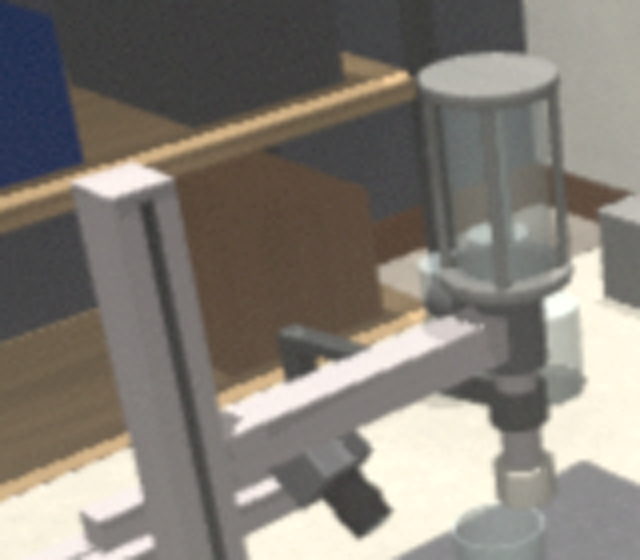

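```bash
python3 - <<'E'
from h import *
t=dict(np.load("pics/top0.npz")); s=dict(np.load("pics/scene0.npz"))
P=cloud(t); px=t["pixels"].astype(int); Z=P[...,2]; 
m=(Z>.525)&(Z<.55)&(t["z_map"]>0)
n,l,st,c=cv2.connectedComponentsWithStats(m.astype(np.uint8))
C={}
for i in range(1,n):
    if st[i,4]>30:
        q=P[l==i]; (cc,r)=cv2.minEnclosingCircle(q[:,:2].astype(np.float32)); print("hi",st[i],q.mean(0).round(4),np.round(cc,4),round(r,4), cv2.minAreaRect(q[:,:2].astype(np.float32)))
A=np.array([.67,-.095])
for name,d in (("top",t),("scene",s)):
    Q=cloud(d); r=np.hypot(Q[...,0]-A[0],Q[...,1]-A[1]); ok=(d["z_map"]>0)&(Q[...,1]<A[1]-.02)&(Q[...,0]<.76)
    b=ok&(Q[...,2]>.34)&(Q[...,2]<.38)&(r>.06)&(r<.25)
    q=Q[b]; print(name,"bracket",len(q),q.mean(0).round(4), q.min(0).round(3),q.max(0).round(3)); 
    k=ok&(Q[...,2]>.22)&(Q[...,2]<.335)&(r>.09)&(r<.24); q2=Q[k]; print(" cam",len(q2),q2.mean(0).round(4),q2.min(0).round(3),q2.max(0).round(3))
    v=q.mean(0)[:2]-A; print(" ang",np.arctan2(v[1],v[0]), np.arctan2(*(q2.mean(0)[:2]-A)[::-1]))
# mirror
Q=P; w=(Q[...,2]>.045)&(Q[...,2]<.07)&(Q[...,0]>.3)&(Q[...,0]<.7)&(Q[...,1]>.1)&(Q[...,1]<.33)&(t["z_map"]>0)
pxs=px.sum(-1)
head=w&(pxs>300)&(Q[...,0]>.6); dark=((pxs<130)&(np.indices(Z.shape)[1]>215)&(np.indices(Z.shape)[1]<250)&(np.indices(Z.shape)[0]>240)&(np.indices(Z.shape)[0]<310)).astype(np.uint8)
ys,xs=np.nonzero(head); print("head px",xs.mean(),ys.mean(),len(xs),onplane(t,xs.mean(),ys.mean(),.054).round(4),Q[head].mean(0).round(4))
e=[onplane(t,170+u/4,180+v/4,.060).round(4) for u,v in [(207,265),(285,490)]]; print(e)
for name,d in (("scene",s),):
    I=d["pixels"].astype(int).sum(-1); Q=cloud(d); h=(np.hypot(Q[...,0]-.64,Q[...,1]-.274)<.045)&(Q[...,2]>.045)&(Q[...,2]<.062)
    ys,xs=np.nonzero(h);print("scene head",len(xs),xs.mean(),ys.mean(),onplane(d,xs.mean(),ys.mean(),.054).round(4))
E
```

```text
hi [328  13  18  21 323] [ 0.8657 -0.0935  0.5368] [ 0.8691 -0.0939] 0.0216 ((0.867766797542572, -0.09410064667463303), (0.03247788920998573, 0.03420409560203552), 88.00970458984375)
hi [ 329  104   39   37 1094] [ 0.6676 -0.0912  0.5346] [ 0.6691 -0.0916] 0.0343 ((0.6686673164367676, -0.09162335097789764), (0.06620655953884125, 0.06655102968215942), 24.289220809936523)
top bracket 346 [ 0.6875 -0.2084  0.3617] [ 0.672 -0.259  0.341] [ 0.703 -0.156  0.367]
 cam 509 [ 0.6858 -0.2384  0.2893] [ 0.671 -0.282  0.247] [ 0.713 -0.2    0.335]
 ang -1.4179059838671406 -1.460831807404535
scene bracket 163 [ 0.6996 -0.2315  0.3571] [ 0.686 -0.255  0.34 ] [ 0.708 -0.196  0.364]
 cam 428 [ 0.7042 -0.2233  0.2743] [ 0.675 -0.264  0.237] [ 0.724 -0.196  0.335]
 ang -1.3572461082671756 -1.3100247643795537
head px 207.36654804270464 210.78291814946618 281 [0.6402 0.2756 0.054 ] [0.6406 0.276  0.0524]
[array([0.5333, 0.2388, 0.06  ]), array([0.3745, 0.1943, 0.06  ])]
scene head 490 410.3591836734694 317.2959183673469 [0.6447 0.2801 0.054 ]
```

```bash
cat >> h.py <<'E'
from scipy.spatial.transform import Rotation as Ro
def mv(tgt,yaw,s=None):
    "tool shift mm and turn deg to reach world TCP tgt with yaw"
    s=s or ctrl.state(); R=Ro.from_euler("xyz",s["ee_rot"])
    d=R.inv().apply(np.array(tgt)-s["ee_pos"])*1000
    dy=(yaw-s["ee_rot"][2]+np.pi)%(2*np.pi)-np.pi
    return d.round(1),round(-np.degrees(dy),2)
E
python3 - <<'E'
from h import *
print(mv([.43,.21,.25],1.868))
t=dict(np.load("pics/top0.npz"));P=cloud(t)
m=(P[...,1]>.4)&(P[...,2]>.02)&(P[...,2]<.3)&(P[...,0]>.3)&(t["z_map"]>0)
q=P[m];print(len(q),q.min(0),q.max(0),np.percentile(q,[5,50,95],axis=0).round(3))
E
```

```text
(array([-335.7,  337.8,  -18.9]), np.float64(-36.1))
10538 [0.30000226 0.59386179 0.02000424] [0.80803061 0.79979734 0.09619273] [[0.333 0.599 0.034]
 [0.62  0.686 0.087]
 [0.787 0.783 0.091]]
```

>>> {"name": "apply_moves", "arguments": {
  "targets": "85 -34 34 -2 -4; 85 -67 68 -4 -7; 85 -101 101 -6 -11; 85 -134 135 -8 -15; 85 -168 169 -10 -18"
}}

```text
time_s: 0.72
ee_pos: [0.3259, 0.4224, 0.2411]
ee_rot: [-3.141, 0.0, 1.554]
force: [0.5, 0.0, -0.0]
gripper_width: 0.0851
```

```bash
python3 -c "
from h import *
print(mv([.43,.21,.25],1.868))"
```

```text
(array([-210.6,  107.6,   -8.8]), np.float64(-17.98))
```

>>> {"name": "apply_moves", "arguments": {
  "targets": "85 -42 22 -2 -4; 85 -84 43 -4 -7; 85 -126 65 -6 -11; 85 -168 86 -8 -15; 85 -211 108 -9 -18"
}}

```text
time_s: 1.35
ee_pos: [0.4298, 0.2096, 0.2503]
ee_rot: [-3.141, -0.0, 1.869]
force: [0.1, -0.7, -0.7]
gripper_width: 0.085
```

```bash
python3 - <<'E'
from h import *
d=read_camera("wrist"); np.savez("pics/w1.npz",**d); cv2.imwrite("pics/w1.png",d["pixels"][:,:,::-1])
print(d["T"].round(3).tolist(),d["fx"],ctrl.state()["ee_pos"],ctrl.state()["ee_rot"])
E
```

```text
[[-0.293, 0.922, 0.253, 0.365], [0.956, 0.283, 0.079, 0.19], [0.001, 0.265, -0.964, 0.393], [0.0, 0.0, 0.0, 1.0]] 342.9604355498059 [0.43257954 0.20274809 0.25036705] [3.14147586 0.00379358 1.86370108]
```

View pics/w1.png

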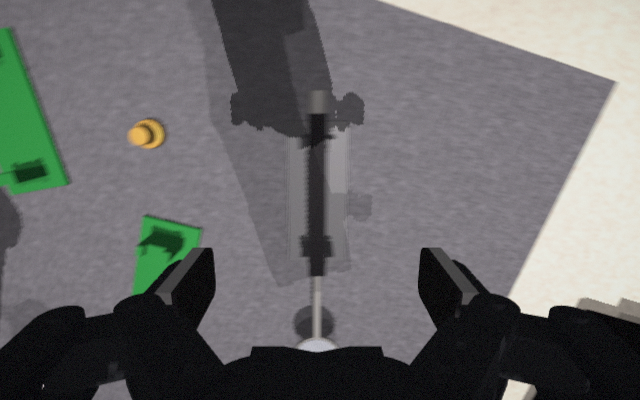

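```bash
python3 - <<'E'
from h import *
s=ctrl.state();print(s["time_s"],s["ee_pos"],s["ee_rot"])
d=dict(np.load("pics/w1.npz"))
for u,v in [(317,113),(317,275),(319,92),(315,320)]: print((u,v),onplane(d,u,v,.060).round(4))
P=cloud(d); I=d["pixels"].astype(int).max(-1)
C=[]
for v in list(range(150,232,6)):
    r=(P[v,290:345,2]>.05)&(P[v,290:345,2]<.07); u=np.nonzero(r)[0]+290
    if len(u)>3: C.append(onplane(d,u.mean(),v,.060)); print(v,u.min(),u.max(),P[v,int(u.mean())].round(3))
C=np.array(C); f=np.polyfit(C[:,0],C[:,1],1); print("dir",np.arctan(f[0]),"y at .42",np.polyval(f,.42))
E
```

```text
1.4 [0.43257954 0.20274809 0.25036705] [3.14147586 0.00379358 1.86370108]
(317, 113) [0.3749 0.1944 0.06  ]
(317, 275) [0.5371 0.2442 0.06  ]
(319, 92) [0.3562 0.1906 0.06  ]
(315, 320) [0.5912 0.2585 0.06  ]
150 312 329 [0.408 0.207 0.06 ]
156 312 329 [0.413 0.209 0.059]
162 312 329 [0.419 0.211 0.06 ]
168 312 329 [0.425 0.213 0.06 ]
174 312 329 [0.43  0.215 0.059]
180 312 329 [0.436 0.216 0.062]
186 312 329 [0.442 0.218 0.06 ]
192 312 328 [0.448 0.22  0.06 ]
198 311 328 [0.454 0.221 0.061]
204 311 328 [0.46  0.223 0.061]
210 311 328 [0.466 0.225 0.06 ]
216 311 328 [0.472 0.226 0.062]
222 311 328 [0.479 0.228 0.06 ]
228 311 328 [0.485 0.23  0.061]
dir 0.2832130024446374 y at .42 0.21181934065221214
```

```bash
python3 - <<'E'
from h import *
d=read_camera("wrist"); I=d["pixels"].astype(int).sum(-1)
s=ctrl.state();print(s["time_s"],s["ee_pos"],s["ee_rot"],d["T"][:3,3])
for v in (150,200,225): print(v,I[v,295:350:1].tolist())
P=cloud(d)
for v in (150,200,225): print((P[v,300:340,2]*1000).round().astype(int).tolist())
E
```

```text
1.45 [0.4314558  0.20553643 0.25027666] [-3.14152556e+00  2.48049799e-03  1.85988732e+00] [0.36711809 0.18415872 0.39323201]
150 [313, 211, 387, 377, 380, 384, 385, 376, 380, 384, 379, 372, 379, 380, 379, 384, 379, 376, 381, 385, 368, 280, 165, 169, 160, 160, 167, 169, 163, 161, 157, 170, 164, 162, 166, 168, 158, 169, 168, 163, 166, 166, 178, 324, 388, 416, 419, 447, 453, 456, 453, 455, 459, 458, 457]
200 [345, 350, 272, 366, 368, 367, 365, 371, 369, 364, 367, 367, 370, 374, 370, 375, 365, 371, 375, 349, 170, 162, 161, 165, 149, 110, 125, 121, 131, 134, 142, 138, 133, 133, 140, 131, 141, 120, 139, 133, 133, 164, 293, 367, 369, 376, 372, 373, 371, 369, 375, 367, 366, 373, 374]
225 [319, 315, 275, 366, 358, 369, 362, 364, 356, 352, 362, 352, 358, 362, 363, 365, 360, 363, 359, 360, 349, 173, 166, 156, 123, 117, 125, 115, 114, 128, 115, 115, 102, 127, 114, 121, 116, 111, 123, 122, 122, 198, 365, 365, 371, 364, 366, 366, 369, 364, 375, 408, 431, 425, 429]
[7, 7, 6, 6, 6, 6, 6, 6, 6, 6, 7, 6, 7, 6, 6, 7, 5, 7, 6, 6, 61, 60, 60, 60, 60, 60, 62, 60, 59, 61, 60, 60, 60, 60, 60, 60, 60, 59, 6, 7]
[7, 6, 7, 6, 6, 7, 7, 6, 7, 6, 6, 8, 7, 6, 6, 7, 7, 6, 6, 8, 61, 60, 60, 61, 62, 60, 60, 61, 60, 61, 61, 60, 60, 61, 62, 61, 60, 7, 6, 6]
[7, 7, 6, 6, 7, 6, 7, 7, 6, 6, 7, 5, 7, 6, 7, 7, 6, 6, 7, 58, 60, 61, 59, 61, 61, 60, 60, 59, 59, 59, 61, 60, 60, 61, 61, 60, 60, 6, 7, 6]
```

```bash
cat >> h.py <<'E'
def handle(d,rows,lo=.05,hi=.07):
    P=cloud(d);C=[]
    for v in rows:
        u=np.nonzero((P[v,285:350,2]>lo)&(P[v,285:350,2]<hi))[0]+285
        if len(u)>8: C.append(onplane(d,u.mean(),v,.060))
    C=np.array(C); f=np.polyfit(C[:,0],C[:,1],1); return np.arctan(f[0]),f
E
python3 - <<'E'
from h import *
for k in range(3):
    d=read_camera("wrist"); s=ctrl.state()
    a,f=handle(d,range(145,232,3)); print(s["time_s"],s["ee_pos"].round(4),s["ee_rot"][2].round(4),a,np.polyval(f,[.42,.47]))
P=cloud(d); I=d["pixels"].astype(int).sum(-1)
print([(v,int(I[v,312:336].mean()),P[v,325].round(3).tolist()) for v in list(range(90,125,3))+list(range(262,285,3))])
E
```

```text
1.5 [0.4303 0.2084 0.2502] 1.8612 0.29459460974458124 [0.21138321 0.22655438]
1.55 [0.4295 0.2103 0.2502] 1.8636 0.29611084974881563 [0.21132012 0.22657412]
1.6 [0.4291 0.2114 0.2502] 1.8657 0.2861902773468565 [0.21186951 0.22658294]
[(90, 285, [0.352, 0.197, 0.058]), (93, 300, [0.355, 0.197, 0.058]), (96, 280, [0.358, 0.198, 0.059]), (99, 275, [0.36, 0.199, 0.059]), (102, 273, [0.363, 0.2, 0.059]), (105, 272, [0.365, 0.201, 0.057]), (108, 273, [0.368, 0.201, 0.058]), (111, 270, [0.371, 0.202, 0.057]), (114, 121, [0.373, 0.203, 0.059]), (117, 120, [0.376, 0.204, 0.06]), (120, 109, [0.379, 0.205, 0.059]), (123, 122, [0.381, 0.205, 0.06]), (262, 181, [0.52, 0.248, 0.06]), (265, 188, [0.523, 0.249, 0.06]), (268, 180, [0.527, 0.25, 0.059]), (271, 191, [0.53, 0.251, 0.06]), (274, 200, [0.533, 0.252, 0.061]), (277, 353, [0.567, 0.264, 0.001]), (280, 375, [0.572, 0.266, 0.0]), (283, 364, [0.576, 0.267, 0.001])]
```

```bash
python3 - <<'E'
from h import *
read_camera("wrist");read_camera("wrist")
s=ctrl.state();print(s["ee_pos"],s["ee_rot"])
print(mv([.383,.2003,.1],1.864),mv([.383,.2003,.042],1.864))
E
```

```text
[0.42877385 0.21222256 0.25013081] [-3.14115143e+00 -4.47718397e-04  1.86797433e+00]
(array([  1.9, -47.2, 150.2]), np.float64(0.23)) (array([  1.9, -47.2, 208.2]), np.float64(0.23))
```

>>> {"name": "apply_moves", "arguments": {
  "targets": "85 1 -12 35 0; 85 1 -24 75 0; 85 2 -36 110 0; 85 2 -47 140 0; 85 2 -47 150 0"
}}

```text
time_s: 2.33
ee_pos: [0.3822, 0.1996, 0.0991]
ee_rot: [-3.139, 0.0, 1.869]
force: [-0.5, -1.1, 0.9]
gripper_width: 0.0849
```

```bash
python3 - <<'E'
from h import *
for i in range(4): read_camera("top"); print(ctrl.state()["ee_pos"].round(4))
s=ctrl.state();print(s["ee_pos"],s["ee_rot"],s["q"].round(2))
print(mv([.383,.2003,.042],1.864))
E
```

```text
[0.383  0.1998 0.0989]
[0.3837 0.2    0.0999]
[0.3843 0.2001 0.1006]
[0.3847 0.2    0.101 ]
[0.384686   0.20004455 0.10097163] [ 3.14033805e+00 -3.48085368e-04  1.86681674e+00] [-0.56  0.42 -0.04  2.21  0.03  0.51  1.25]
(array([ 0.7, -1.6, 59. ]), np.float64(0.16))
```

>>> {"name": "apply_moves", "arguments": {
  "targets": "85 1 -2 20 0; 85 1 -2 40 0; 85 1 -2 59 0; 85 1 -2 59 0"
}}

```text
time_s: 3.02
ee_pos: [0.382, 0.1999, 0.0413]
ee_rot: [-3.141, 0.0, 1.866]
force: [-0.5, 0.7, -0.1]
gripper_width: 0.085
```

```bash
python3 - <<'E'
from h import *
for i in range(3): d=read_camera("wrist")
cv2.imwrite("pics/w2.png",d["pixels"][:,:,::-1])
s=ctrl.state();print(s["ee_pos"],s["ee_rot"],s["force"],s["q"].round(2),mv([.383,.2003,.042],1.864))
E
```

```text
[0.38240261 0.20000853 0.04229434] [ 3.13994609e+00 -4.06432035e-04  1.86615120e+00] [0.0541563  0.59419455 0.79151114] [-0.57  0.53 -0.03  2.27  0.04  0.34  1.23] (array([0.1, 0.7, 0.3]), np.float64(0.12))
```

View pics/w2.png

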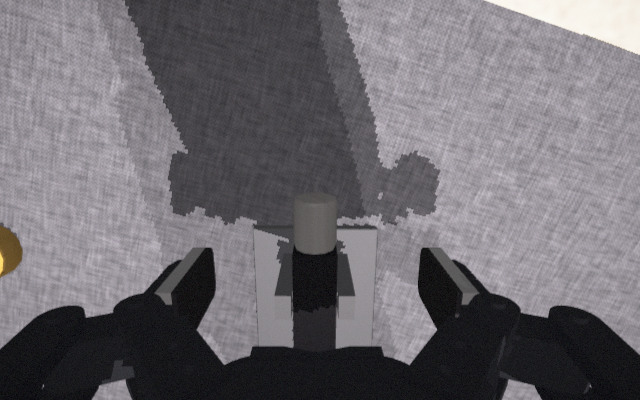

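>>> {"name": "apply_moves", "arguments": {
  "targets": "60 0 -2 0 0; 30 0 -2 0 0; 14 0 -2 0 0; 14 0 -2 0 0; 14 0 -2 0 0",
  "force": 20
}}

```text
time_s: 3.8
ee_pos: [0.3798, 0.199, 0.0415]
ee_rot: [3.141, 0.0, 1.866]
force: [0.3, -1.4, 5.1]
gripper_width: 0.0174
```

>>> {"name": "apply_moves", "arguments": {
  "targets": "14 0 0 0 0; 14 0 0 0 0; 14 0 0 0 0"
}}

```text
time_s: 4.18
ee_pos: [0.3799, 0.199, 0.0415]
ee_rot: [3.141, 0.0, 1.866]
force: [-0.3, -0.8, 5.5]
gripper_width: 0.0173
```

>>> {"name": "apply_moves", "arguments": {
  "targets": "14 0 0 -20 0; 14 0 0 -50 0; 14 0 0 -90 0; 14 0 0 -125 0; 14 0 0 -125 0"
}}

```text
time_s: 4.8
ee_pos: [0.3807, 0.1996, 0.1681]
ee_rot: [3.138, -0.001, 1.866]
force: [0.0, 0.2, -2.8]
gripper_width: 0.0173
```

```bash
cat >> h.py <<'E'
def mirror(verbose=1):
    "tilt of held mirror from scene+top depth"
    s=ctrl.state(); R=Ro.from_euler("xyz",s["ee_rot"]); ax=R.apply([0,1,0]); ax[2]=0; ax/=np.linalg.norm(ax); lat=np.array([-ax[1],ax[0],0])
    out={}
    for n in ("scene","top"):
        d=read_camera(n); P=cloud(d)-s["ee_pos"]; a=P@ax; l=P@lat; I=d["pixels"].astype(int).sum(-1)
        for lo,hi,nm in ((.14,.23,"shaft/head"),(.235,.33,"head")):
            m=(d["z_map"]>0)&(a>lo)&(a<hi)&(abs(l)<.035)&(P[...,2]+s["ee_pos"][2]>.025)&(P[...,2]<.05)
            if m.sum()>8:
                q=np.c_[a[m],l[m],P[m][:,2]+s["ee_pos"][2]]; 
                if verbose: print(n,nm,m.sum(),np.median(q,0).round(4),"min",q.min(0).round(3),"max",q.max(0).round(3))
                if nm=="head":
                    A=np.c_[q[:,0],q[:,1],np.ones(len(q))]; c=np.linalg.lstsq(A,q[:,2],rcond=None)[0]
                    print("  slope deg",np.degrees(np.arctan(c[:2])).round(2))
        cv2.imwrite(f"pics/m_{n}.png",d["pixels"][:,:,::-1])
    return s
E
python3 - <<'E'
from h import *
s=mirror(); print(s["ee_pos"],s["force"],s["torque"])
E
```

```text
scene shaft/head 224 [0.1642 0.0027 0.1628] min [ 0.14  -0.008  0.026] max [0.229 0.018 0.174]
scene head 539 [0.2759 0.002  0.1527] min [ 0.235 -0.025  0.144] max [0.302 0.029 0.159]
  slope deg [-6.92 -0.05]
top shaft/head 201 [ 0.1548 -0.0018  0.1584] min [ 0.14  -0.02   0.026] max [0.229 0.01  0.172]
top head 343 [ 0.268  -0.0006  0.1503] min [ 0.236 -0.028  0.141] max [0.299 0.028 0.157]
  slope deg [-5.62  0.93]
[0.38066315 0.19958025 0.16813364] [ 0.04445702  0.21676792 -2.78043155] [-0.05879209  0.18526159  0.04005547]
```

>>> {"name": "apply_moves", "arguments": {
  "targets": "14 0 0 -60 0; 14 0 0 -40 0; 14 0 0 -15 0; 14 0 0 -60 0; 14 0 0 -60 0"
}}

```text
time_s: 5.52
ee_pos: [0.3804, 0.1994, 0.2267]
ee_rot: [3.14, -0.0, 1.866]
force: [0.7, 1.4, -1.9]
gripper_width: 0.0172
```

```bash
python3 - <<'E'
from h import *
s=mirror(); s=mirror(0); print(s["ee_pos"],s["force"],s["torque"])
E
```

```text
scene shaft/head 486 [0.2124 0.0018 0.0881] min [ 0.141 -0.026  0.034] max [0.23  0.029 0.142]
scene head 130 [0.2403 0.002  0.0706] min [ 0.235 -0.023  0.061] max [0.248 0.024 0.077]
  slope deg [-3.476e+01 -2.000e-02]
top shaft/head 292 [ 0.2045 -0.0021  0.0827] min [ 0.141 -0.028  0.025] max [0.23  0.025 0.136]
top head 26 [0.2376 0.0005 0.066 ] min [ 0.235 -0.019  0.061] max [0.243 0.017 0.07 ]
  slope deg [-35.32  -0.78]
  slope deg [-32.67   0.23]
  slope deg [-47.33   0.43]
[0.37933314 0.1987717  0.22515605] [-0.20764023  0.07834626 -2.67481854] [-0.06715008  0.11873049 -0.04160532]
```

>>> {"name": "apply_moves", "arguments": {
  "targets": "14 15 0 0 0; 14 45 0 5 0; 14 80 0 15 0; 14 115 0 25 0; 14 130 0 30 0"
}}

```text
time_s: 6.35
ee_pos: [0.3402, 0.3259, 0.1953]
ee_rot: [-3.14, -0.0, 1.87]
force: [-0.0, -0.3, -2.0]
gripper_width: 0.0174
```

```bash
python3 - <<'E'
from h import *
s=mirror();s=mirror(); print(s["time_s"],s["ee_pos"],s["force"],s["torque"])
E
```

```text
scene shaft/head 523 [0.2134 0.0013 0.0564] min [ 0.14  -0.026  0.042] max [0.23  0.029 0.111]
scene head 139 [0.2397 0.0009 0.0379] min [ 0.235 -0.022  0.031] max [0.247 0.025 0.045]
  slope deg [-33.58  -0.06]
top shaft/head 234 [ 0.2091 -0.0007  0.0547] min [ 0.14  -0.027  0.04 ] max [0.23  0.026 0.106]
top head 25 [2.383e-01 2.000e-04 3.400e-02] min [ 0.235 -0.02   0.03 ] max [0.243 0.019 0.038]
  slope deg [-34.66  -0.32]
scene shaft/head 524 [0.2139 0.0011 0.057 ] min [ 0.14  -0.026  0.041] max [0.23  0.029 0.121]
scene head 138 [0.2396 0.0018 0.0384] min [ 0.235 -0.023  0.029] max [0.248 0.025 0.046]
  slope deg [-30.35  -0.08]
top shaft/head 231 [ 0.2097 -0.0036  0.0566] min [ 0.141 -0.029  0.04 ] max [0.23  0.024 0.107]
top head 29 [ 0.239  -0.0013  0.0355] min [ 0.235 -0.022  0.031] max [0.244 0.021 0.041]
  slope deg [-38.24  -3.65]
6.45 [0.34066715 0.32492135 0.19546199] [ 0.50939045 -0.84691259 -1.46142033] [-0.10186694  0.10712846  0.02046996]
```

>>> {"name": "apply_moves", "arguments": {
  "targets": "14 0 0 15 0; 14 0 0 30 0; 14 0 0 40 0; 14 0 0 50 0; 14 0 0 60 0"
}}

```text
time_s: 7.18
ee_pos: [0.3422, 0.3233, 0.136]
ee_rot: [3.141, -0.0, 1.866]
force: [-0.9, -0.8, 0.2]
gripper_width: 0.0172
```

```bash
cat >> h.py <<'E'
def tilt():
    s=ctrl.state(); R=Ro.from_euler("xyz",s["ee_rot"]); ax=R.apply([0,1,0]); ax[2]=0; ax/=np.linalg.norm(ax); lat=np.array([-ax[1],ax[0],0])
    Q=[]
    for n in ("scene","top"):
        d=read_camera(n); P=cloud(d)-s["ee_pos"]; a=P@ax; l=P@lat; z=P[...,2]+s["ee_pos"][2]
        m=(d["z_map"]>0)&(a>.16)&(a<.33)&(abs(l)<.033)&(z>.012)&(P[...,2]<.05)
        k=m.astype(np.uint8); nn,lab,st,_=cv2.connectedComponentsWithStats(k); 
        if nn<2: print(n,"none"); continue
        m=lab==1+np.argmax(st[1:,4]); q=np.c_[a[m],l[m],z[m]]; h=q[(abs(q[:,1])>.007)]
        h=h[(h[:,0]>np.percentile(h[:,0],4))]
        A=np.c_[h[:,0],h[:,1],np.ones(len(h))]
        for it in range(3):
            c=np.linalg.lstsq(A,h[:,2],rcond=None)[0]; r=abs(A@c-h[:,2]); g=r<max(.004,1.5*np.median(r)); A=A[g];h=h[g]
        ctr=(h.min(0)+h.max(0))/2; 
        print(n,len(h),"slopes",np.degrees(np.arctan(c[:2])).round(2),"a,l,z range",h.min(0).round(3),h.max(0).round(3),"ctr world",(s["ee_pos"]*[1,1,0]+ax*ctr[0]+lat*ctr[1]+[0,0,c@[ctr[0],ctr[1],1]]).round(4))
    return s
E
python3 - <<'E'
from h import *
s=tilt(); print(s["time_s"],s["ee_pos"],s["force"],s["torque"],s["gripper_width"])
E
```

```text
scene 280 slopes [-26.03  -0.15] a,l,z range [ 0.222 -0.026  0.012] [0.257 0.028 0.03 ] ctr world [0.5711 0.3937 0.019 ]
top 108 slopes [-26.26  -0.44] a,l,z range [ 0.217 -0.028  0.012] [0.25  0.027 0.028] ctr world [0.5654 0.3903 0.0196]
7.175 [0.34216076 0.32325889 0.13604564] [-0.93384137 -0.84064292  0.2018414 ] [-0.05006102  0.02025324 -0.09513455] 0.01718770324313734
```

>>> {"name": "apply_moves", "arguments": {
  "targets": "14 0 0 5 0; 14 0 0 10 0; 14 0 0 14 0; 14 0 0 14 0"
}}

```text
time_s: 7.78
ee_pos: [0.3419, 0.3234, 0.122]
ee_rot: [-3.142, 0.0, 1.866]
force: [0.2, 0.5, -0.9]
gripper_width: 0.0174
```

>>> {"name": "apply_moves", "arguments": {
  "targets": "14 0 0 0 0; 14 0 0 -3 0; 14 0 0 -8 0; 14 0 0 -15 0; 14 0 0 -23 0",
  "force": 23
}}

```text
time_s: 8.4
ee_pos: [0.3419, 0.3233, 0.1459]
ee_rot: [-3.142, 0.0, 1.866]
force: [0.3, 0.8, -2.2]
gripper_width: 0.0172
```

>>> {"name": "apply_moves", "arguments": {
  "targets": "14 0 0 -10 0; 14 0 0 -20 0; 14 0 0 -28 0; 14 0 0 -34 0; 14 0 0 -37 0"
}}

```text
time_s: 9.02
ee_pos: [0.3419, 0.3234, 0.1827]
ee_rot: [3.141, -0.0, 1.866]
force: [-0.4, -0.2, -2.4]
gripper_width: 0.0174
```

```bash
python3 - <<'E'
from h import *
s=tilt(); s=tilt(); print(s["time_s"],s["ee_pos"],s["ee_rot"],s["force"],s["torque"],s["gripper_width"])
E
```

```text
scene 399 slopes [-25.97  -0.12] a,l,z range [ 0.228 -0.026  0.059] [0.272 0.029 0.085] ctr world [0.5805 0.3975 0.0719]
top 163 slopes [-24.79   0.66] a,l,z range [ 0.224 -0.028  0.061] [0.266 0.028 0.084] ctr world [0.576  0.3948 0.0718]
scene 391 slopes [-25.79  -0.55] a,l,z range [ 0.228 -0.026  0.059] [0.27  0.028 0.084] ctr world [0.58   0.3972 0.0718]
top 160 slopes [-24.18   0.66] a,l,z range [ 0.222 -0.028  0.06 ] [0.265 0.026 0.083] ctr world [0.5753 0.3931 0.0715]
9.125 [0.34193227 0.32343976 0.18247761] [ 3.14138947e+00 -1.30970229e-04  1.86627217e+00] [ 0.70786023  0.05062209 -2.10077071] [-0.01535077  0.13755312 -0.01460355] 0.017553259925418868
```

```bash
python3 - <<'E'
from h import *
t=dict(np.load("pics/top0.npz")); s=dict(np.load("pics/scene0.npz")); A=np.array([.669,-.092])
def rep(p): v=p[:2]-A; return p.round(4),np.hypot(*v).round(4),np.arctan2(v[1],v[0]).round(3)
print("lens scene",rep(onplane(s,140+369/4,40+518/4,.247)))
print("barrel top",rep(onplane(t,300+350/4,95+240/4,.262)))
print("bracket end top",rep(onplane(t,300+438/4,95+160/4,.37)))
# black barrel mask centroids
for n,d,(x0,x1,y0,y1) in (("top",t,(375,400,142,165)),("scene",s,(215,245,150,178))):
    I=d["pixels"].astype(int).max(-1)[y0:y1,x0:x1]; m=I<45; ys,xs=np.nonzero(m); c=(xs.mean()+x0,ys.mean()+y0); print(n,m.sum(),c); 
    print(rep(onplane(d,*c,.259)))
P=cloud(s)
for A2 in ((.45,.545,"glass scene"),): pass
# plug lower end from scene
m=(abs(P[...,0]-.669)<.03)&(abs(P[...,1]+.092)<.03)&(P[...,2]>.3)&(P[...,2]<.33); q=P[m]; print("plug near surface",len(q),q.mean(0).round(4), (q[:,:2].min(0)+q[:,:2].max(0))/2)
c1=onplane(s,140+490/4,40+78/4,.536); print("flange scene",c1.round(4))
E
```

```text
lens scene (array([ 0.6922, -0.2121,  0.247 ]), np.float64(0.1223), np.float64(-1.38))
barrel top (array([ 0.688 , -0.2156,  0.262 ]), np.float64(0.1251), np.float64(-1.419))
bracket end top (array([ 0.6936, -0.2448,  0.37  ]), np.float64(0.1548), np.float64(-1.411))
top 211 (np.float64(389.2464454976303), np.float64(153.27488151658767))
(array([ 0.6929, -0.2212,  0.259 ]), np.float64(0.1314), np.float64(-1.388))
scene 27 (np.float64(225.22222222222223), np.float64(164.22222222222223))
(array([ 0.6992, -0.2275,  0.259 ]), np.float64(0.1389), np.float64(-1.351))
plug near surface 185 [ 0.6793 -0.0811  0.3174] [ 0.67334497 -0.08773972]
flange scene [ 0.6813 -0.0776  0.536 ]
```

```bash
python3 - <<'E'
from h import *
s=ctrl.state(); p=s["ee_pos"].copy(); r=s["ee_rot"].copy()
psi=-1.39; A=np.array([.670,-.091]); g=A-.2455*np.array([np.cos(psi),np.sin(psi)]); print("goal tcp",g, "yaw",psi+np.pi/2)
st=np.r_[g-.12*np.array([np.cos(psi),np.sin(psi)]),.33]; print(st)
ys=np.linspace(r[2],psi+np.pi/2,5); W=np.linspace(p,st,5); W[1:,2]=[.24,.30,.33,.33]
for k in range(4):
    f=dict(ee_pos=W[k],ee_rot=np.array([np.pi,0,ys[k]])); print(mv(W[k+1],ys[k+1],f), W[k+1].round(3))
E
```

```text
goal tcp [0.62585591 0.15049855] yaw 0.18079632679489666
[0.60427836 0.26854265 0.33      ]
(array([-32.2,  58.8, -57.9]), np.float64(24.14)) [0.407 0.31  0.24 ]
(array([ -5.3,  66.8, -60. ]), np.float64(24.14)) [0.473 0.296 0.3  ]
(array([ 22.5,  63.2, -30. ]), np.float64(24.14)) [0.539 0.282 0.33 ]
(array([46.3, 48.4,  0. ]), np.float64(24.14)) [0.604 0.269 0.33 ]
```

>>> {"name": "apply_moves", "arguments": {
  "targets": "14 -4 8 -6 3; 14 -11 20 -18 8; 14 -18 33 -31 13; 14 -25 46 -45 19; 14 -32 59 -58 24"
}}

```text
time_s: 9.85
ee_pos: [0.4088, 0.3096, 0.241]
ee_rot: [3.141, -0.0, 1.442]
force: [0.2, -0.1, -2.2]
gripper_width: 0.0174
```

>>> {"name": "apply_moves", "arguments": {
  "targets": "14 -1 13 -13 5; 14 -2 27 -26 10; 14 -3 40 -38 15; 14 -4 53 -49 19; 14 -5 67 -60 24"
}}

```text
time_s: 10.48
ee_pos: [0.4744, 0.2964, 0.3009]
ee_rot: [3.142, -0.0, 1.024]
force: [0.0, 0.4, -2.4]
gripper_width: 0.0177
```

>>> {"name": "apply_moves", "arguments": {
  "targets": "14 5 13 -9 5; 14 9 26 -17 10; 14 14 38 -23 15; 14 18 51 -27 19; 14 23 63 -30 24"
}}

```text
time_s: 11.1
ee_pos: [0.5403, 0.2834, 0.3307]
ee_rot: [3.141, -0.0, 0.605]
force: [-0.3, -0.6, -2.1]
gripper_width: 0.0176
```

>>> {"name": "apply_moves", "arguments": {
  "targets": "14 10 11 0 6; 14 22 23 0 12; 14 33 35 0 17; 14 42 44 0 22; 14 46 48 0 24"
}}

```text
time_s: 11.72
ee_pos: [0.6054, 0.2704, 0.3301]
ee_rot: [3.141, 0.0, 0.188]
force: [0.2, -1.0, -1.4]
gripper_width: 0.0173
```

```bash
python3 - <<'E'
from h import *
for i in range(6): read_camera("top")
s=tilt(); print(s["time_s"],s["ee_pos"],s["ee_rot"],s["force"],mv([.604,.2685,.25],.181))
E
```

```text
scene 148 slopes [-24.87  -1.62] a,l,z range [ 0.222 -0.027  0.209] [0.265 0.029 0.232] ctr world [0.6517 0.0326 0.2199]
top 217 slopes [-25.7   -0.17] a,l,z range [ 0.225 -0.03   0.207] [0.269 0.024 0.231] ctr world [0.6485 0.0285 0.2189]
12.025 [0.60416711 0.27115433 0.33046212] [-3.14124280e+00  5.75512926e-05  1.91939749e-01] [-0.41321975 -0.14456485 -1.86736202] (array([-0.7,  2.6, 80.5]), np.float64(0.61))
```

>>> {"name": "apply_moves", "arguments": {
  "targets": "14 0 2 12 1; 14 0 2 30 1; 14 0 2 48 1; 14 0 2 60 1; 14 0 2 68 1"
}}

```text
time_s: 12.75
ee_pos: [0.6047, 0.2689, 0.2614]
ee_rot: [3.141, 0.001, 0.173]
force: [-0.1, 0.5, -1.9]
gripper_width: 0.0173
```

>>> {"name": "apply_moves", "arguments": {
  "targets": "14 0 4 5 0; 14 0 12 9 0; 14 0 25 12 0; 14 0 40 12 0; 14 0 55 12 0"
}}

```text
time_s: 13.38
ee_pos: [0.6149, 0.2131, 0.2507]
ee_rot: [3.141, -0.001, 0.172]
force: [0.2, -0.5, -1.4]
gripper_width: 0.017
```

```bash
python3 - <<'E'
from h import *
for i in range(4): read_camera("top")
s=tilt(); print(s["time_s"],s["ee_pos"],s["ee_rot"],mv([.6259,.1505,.25],.181))
a=cv2.imread("pics/top0.png")
x=read_camera("scene")["pixels"][20:280,120:440,::-1]; cv2.imwrite("pics/f1.png",cv2.resize(x,None,fx=2.3,fy=2.3))
E
```

```text
scene 131 slopes [-24.97  -1.42] a,l,z range [ 0.22  -0.028  0.127] [0.267 0.032 0.152] ctr world [ 0.6587 -0.0253  0.1396]
top 178 slopes [-25.09   0.71] a,l,z range [ 0.223 -0.03   0.127] [0.267 0.023 0.15 ] ctr world [ 0.6534 -0.0275  0.1391]
13.575 [0.61461084 0.21451737 0.25057852] [-3.14111913e+00 -4.23127470e-04  1.72525259e-01] (array([ 0.2, 66.1,  0.3]), np.float64(-0.39))
```

View pics/f1.png

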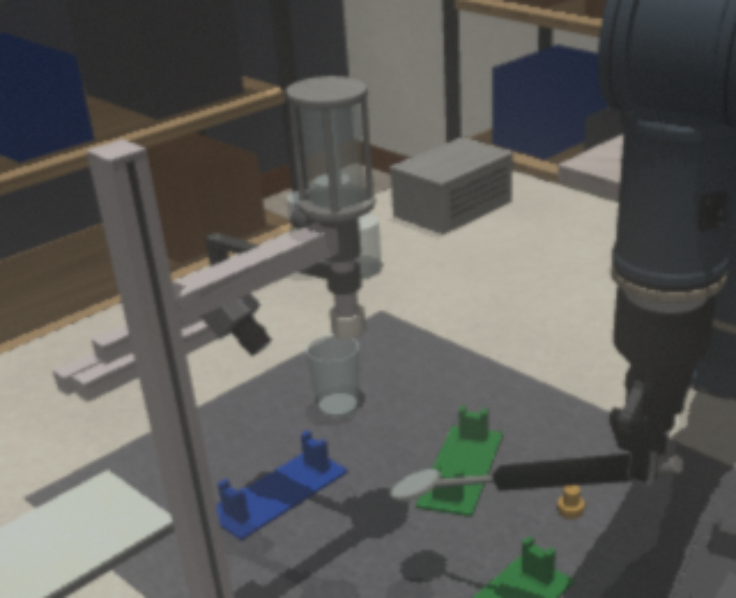

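>>> {"name": "apply_moves", "arguments": {
  "targets": "14 0 8 0 0; 14 0 24 0 0; 14 0 42 0 0; 14 0 57 0 0; 14 0 65 0 0"
}}

```text
time_s: 14.35
ee_pos: [0.6259, 0.1488, 0.2504]
ee_rot: [3.141, -0.0, 0.171]
force: [-0.6, 0.8, -2.1]
gripper_width: 0.0175
```

```bash
python3 - <<'E'
from h import *
for i in range(6): read_camera("top")
s=tilt(); s=tilt(); print(s["time_s"],s["ee_pos"],s["ee_rot"],s["force"])
ims=[]
x=read_camera("top")["pixels"][80:230,270:430,::-1]; x=cv2.resize(x,None,fx=2.4,fy=2.4,interpolation=cv2.INTER_CUBIC); cv2.imwrite("pics/f2a.png",x)
y=read_camera("scene")["pixels"][80:230,180:340,::-1]; y=cv2.resize(y,None,fx=2.4,fy=2.4,interpolation=cv2.INTER_CUBIC)
cv2.imwrite("pics/f2.png",cv2.convertScaleAbs(np.hstack([x,y]),alpha=1.3))
# model prediction from kinematics
psi=-1.39; A=np.array([.670,-.091]); th=np.radians(25)
lens=np.r_[A+.119*np.array([np.cos(psi),np.sin(psi)]),.247]; aim=(lens+np.r_[A,.3])/2
yaw=s["ee_rot"][2]; m=yaw-np.pi/2; ax=np.array([np.cos(m),np.sin(m),0])
for a,dz in ((.2455,-.111),):
    c=s["ee_pos"]+ax*a+[0,0,dz]
    for t in (23,24,25,26):
        t=np.radians(t); n=ax*np.sin(t)+[0,0,np.cos(t)]; ex=ax*np.cos(t)-np.array([0,0,np.sin(t)]); ey=np.cross(n,ex)
        v=aim-c; print("ctr",c.round(4),"tilt",round(np.degrees(t)),"aim in mirror x,y mm",(v@ex*1000).round(1),(v@ey*1000).round(1))
E
```

```text
scene 114 slopes [-24.07  -1.47] a,l,z range [ 0.22  -0.024  0.129] [0.264 0.03  0.152] ctr world [ 0.6706 -0.0862  0.1399]
top 181 slopes [-25.65   0.66] a,l,z range [ 0.225 -0.031  0.126] [0.269 0.025 0.151] ctr world [ 0.6653 -0.0918  0.1384]
scene 114 slopes [-24.79  -1.75] a,l,z range [ 0.22  -0.025  0.127] [0.267 0.029 0.15 ] ctr world [ 0.6696 -0.0879  0.1391]
top 187 slopes [-25.98   0.19] a,l,z range [ 0.223 -0.031  0.126] [0.268 0.025 0.153] ctr world [ 0.6652 -0.0908  0.1393]
14.75 [0.62550212 0.15155    0.25022455] [-3.14131937e+00  8.19524953e-05  1.74396809e-01] [-0.14538662  0.30848793 -1.44743888]
ctr [ 0.6681 -0.0902  0.1392] tilt 23 aim in mirror x,y mm 3.3 2.1
ctr [ 0.6681 -0.0902  0.1392] tilt 24 aim in mirror x,y mm 0.7 2.1
ctr [ 0.6681 -0.0902  0.1392] tilt 25 aim in mirror x,y mm -1.8 2.1
ctr [ 0.6681 -0.0902  0.1392] tilt 26 aim in mirror x,y mm -4.4 2.1
```

View pics/f2.png

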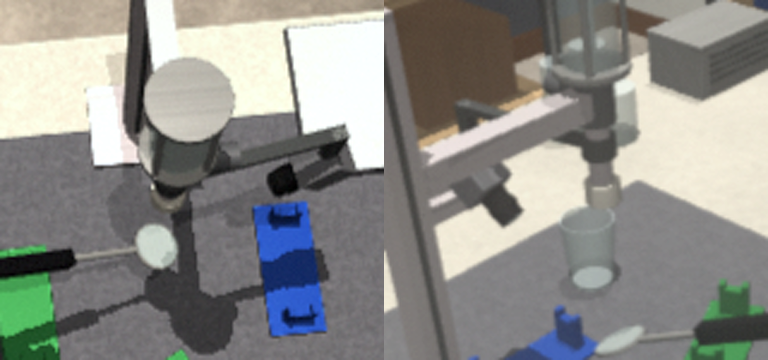

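>>> {"name": "apply_moves", "arguments": {
  "targets": "14 2 1 0 0; 14 2 1 0 0; 14 2 1 0 0; 14 2 1 0 0; 14 2 1 0 0"
}}

```text
time_s: 15.58
ee_pos: [0.6277, 0.1501, 0.2503]
ee_rot: [-3.142, 0.0, 0.173]
force: [0.1, 0.6, -1.6]
gripper_width: 0.0175
```

```bash
python3 - <<'E'
from h import *
from station import ticket
s=tilt(); s=tilt(); print(s["time_s"],s["ee_pos"],s["ee_rot"],abs(s["joint_vel"]).max(),s["gripper_width"])
print(ticket.job_done())
E
```

```text
scene 114 slopes [-25.04  -2.08] a,l,z range [ 0.22  -0.023  0.129] [0.264 0.03  0.151] ctr world [ 0.6726 -0.0878  0.1401]
top 173 slopes [-26.15   0.37] a,l,z range [ 0.224 -0.03   0.125] [0.27  0.023 0.152] ctr world [ 0.6668 -0.0934  0.1392]
scene 114 slopes [-24.31  -1.57] a,l,z range [ 0.221 -0.023  0.13 ] [0.263 0.029 0.151] ctr world [ 0.6725 -0.0877  0.1402]
top 179 slopes [-25.91   0.82] a,l,z range [ 0.224 -0.031  0.126] [0.27  0.023 0.153] ctr world [ 0.6666 -0.0933  0.139 ]
15.675 [0.62773632 0.15017152 0.2502817 ] [3.14157454e+00 4.39081911e-05 1.73458849e-01] 0.002248182241394641 0.01761695611395967
the job is handed in; nothing more can be done
None
```

The mirror is held in the air at the viewing spot, tilted to the camera, and the job was handed in at about 15.7 s. I never saw the cross in the mirror itself; the aim is worked out from measured positions.

**How it was done:** The moves can't tilt the tool, so I got the angle by letting the mirror turn in the fingers.
- I gripped it by the tail end of the black handle, about 91 mm behind the balance point you named. The grip was 20 N, raised to 23 N for carrying.
- Lifting and a short up-and-down shake let the head droop to about 35 degrees.
- I then pressed the head's rim lightly on the mat to bring it back to about 25 degrees. The fingers never touched the head.
- I carried it over the bottle and in under the plug, with the handle on the side away from the camera.

**Last checks:**

| Check | Measured | Wanted |
|---|---|---|
| Face centre | about (0.667–0.673, -0.088 to -0.093, 0.140) m, 3–5 mm from the spot at (0.670, -0.091, 0.140) | within 25 mm |
| Tilt towards the camera | 24.3–26.2 degrees | 24 degrees |
| Estimated aim error | about 2–5 mm | within 14 mm |

The arm was at rest and the tilt was not drifting. The wrist force showed no bumps at any reading.

**Disagreements:** The scene and top cameras differ by about 1–1.5 degrees on tilt and about 5 mm on position. The camera bracket's direction is only known to about 0.03 rad. All of that is inside the tolerances.

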